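# Clamp the dish holder's strap and hold the thumbscrew a quarter turn off its seat

### The job

Swing the steel strap of the dish holder across the glass dish until it seats fully home at the end of its swing, hooked round the thumbscrew's shank. Then turn the black wing thumbscrew clockwise until it seats, back it off a quarter turn so that the strap does not strain the dish, and finish with the gripper still gripping the thumbscrew there: do not let go of it. Leave the other things on the bench where they are.

Things in the scene. Friction and masses are not known exactly. Their poses are not given: they have to be found in the camera images.
- holder: Dish holder, fixed to the bench: aluminium base plate 130 (its x) x 210 (its y) x 12 mm, 60 mm glass dish in the middle (top at 20 mm). Origin at the centre of the underside, z up. Strap hinge at its (0, -65 mm), thumbscrew axis at its (0, +65 mm); the seated strap runs along its +y from the one to the other. Steel caps, 17 mm high, on its corners.
- brace (a joint): Swing of the strap about its upright hinge, rad: 0 = folded aside on the holder's -x side; grows clockwise from above to the stop at 1.40 = seated. Strap direction from the hinge = holder's yaw + pi/2 + 1.40 - value. A stiff hinge (0.08 N m of drag, about 1 N at the post) holds it wherever it is left, at the stop too, so it must be pushed right home: above 1.33 counts as seated.
- brace_hinge (a point): Point on the strap's upright hinge axis, at the strap's underside, 22 mm above the bench.
- brace_post (a point): Top of the strap's upright black round grip post: 12 mm in diameter, 75 mm from the hinge axis, its top 58 mm and its foot (the strap's upper face) 28 mm above the bench. Site x points along the strap, away from the hinge. The strap is steel, 22 mm wide, 6 mm thick (12 mm at the hinge); its hooked end, 38 mm wide, reaches 152 mm from the hinge.
- clamp_screw (a joint): Turn of the wing thumbscrew about its upright axis, rad; grows clockwise seen from above (tightening). It turns with a light drag of 0.05 N m and stops dead at 3.00 = seated; a quarter turn back from there is 1.43. It starts 0.7 to 1.5 rad short of its seat, does not rise or sink, and stays where it is left.
- clamp_screw_grip (a point): Grip point of the black wing thumbscrew, on its axis, 76 mm above the bench. Site x runs along the wing bar: 42 mm long (54 over its lobes), 11 mm thick (y), flat faces 58 to 86 mm above the bench, lobes to 92 mm. Below it a 10 mm neck, then a 28 mm steel flange, top at 38 mm. The seated strap's post is 55 mm from this axis.
- slide_box: Closed grey plastic slide box, 85 x 100 x 35 mm, lying on the bench just beyond the holder; origin at the centre of its underside. Not part of the job: leave alone.
- tweezers: Steel tweezers, 125 x 16 x 8 mm, lying on the bench to the left of the holder; origin at the centre of its underside. Not part of the job: leave alone.
- reagent_bottle: Capped bottle, 60 mm across, 130 mm tall; origin at the centre of its underside. Not part of the job: leave alone.
- beaker: Glass beaker, 70 mm across, 90 mm tall; origin at the centre of its underside. Not part of the job: leave alone.
- dish_stack: Stack of three clear plastic dishes, 88 mm across, 50 mm tall; origin at the centre of its underside. Not part of the job: leave alone.
- marker: White marker pen with a black cap, about 130 x 13 x 13 mm, lying; origin at the centre of its underside. Not part of the job: leave alone.
- tube_rack: White rack 70 x 160 x 50 mm with eight clear tubes, 89 mm tall in all; origin at the centre of its underside. Not part of the job: leave alone.

How it is judged:
On the way, in this order (a step that is already met when the one before it is completed fails the run):
1. the strap is swung home to the end of its swing (value of joint brace above 1.33 rad), for 0.2 s.
2. the thumbscrew is turned clockwise until it seats, the strap still home (value of joint brace above 1.33 rad and value of joint clamp_screw above 2.92 rad), for 0.2 s.
At the end, for the whole second after the job is handed in: The strap is still seated (above 1.33 rad), the thumbscrew stands still a quarter turn back from its seat (1.43 rad, give or take 0.26 rad, i.e. 15 degrees), and the gripper's fingers still grip it with more than 3 N (value of joint brace above 1.33 rad and value of joint clamp_screw between 1.17 and 1.69 rad and velocity of joint clamp_screw between -0.1 and 0.1 rad/s and contact force between the fingers and clamp_screw above 3 N); the arm keeps its last pose, push and grip.
It fails at once if a bystander on the bench is disturbed (moved over 25 mm) (distance of any of slide_box, tweezers, reagent_bottle, beaker, dish_stack, marker, tube_rack from where it was at the start of the episode above 0.025 m).
It also fails if it takes over 48 s, if anything falls off the work surface, if the arm or the gripper's body presses on something with over 40 N, if the wrist force passes 120 N, or if a joint passes its speed limit or range.

### The arm

A 6-joint arm with a two-finger parallel gripper is mounted at the origin on the work surface. World frame = base frame: x ahead of the robot, y to its left, z up, the work surface at z = 0. Lengths are in m, angles in rad, forces in N, time in s.
With the tool pointing down it reaches from about 0.3 to 0.825 m from the base axis. Payload 5.4 kg.
Tool frame: the origin (TCP) lies midway between the tips of the shut fingers; the grasp point (between the pads) lies 19 mm behind it; z points along the fingers, y is the line along which they close (so a half turn about z gives the same grasp; the last joint's range is limited). The gripper opens to 92 mm and grips with 3 to 60 N. Pads are 20 mm wide; open, the fingers measure 128 mm over their backs; the gripper's body (75 mm by 189 mm) begins 69 mm behind the grasp point.
Start: joints at [-1.48, 0.158, 1.597, -0, 1.386, -0.21], TCP at [0.17, -0.549, 0.215] pointing down, gripper open.
Joint ranges: [-2.91, 2.91], [-0.94, 2.29], [0.18, 2.7], [-1.29, 4.43], [0.17, 2.64], [-3, 3]. Speed limits (rad/s): [2.57, 2.57, 3.14, 3.14, 3.14, 3.14].

### API

Orientations are given as a unit quaternion [x, y, z, w].
In Python, from plant import get_state, capture, finish_job, search_frame, mark_of gives the robot as it stands.
- The arm moves only by the tool jog_arm, never from a script. Its argument "steps" is a list of rows, each an object of numbers: "dx", "dy", "dz": the shift along the tool's x, y, z in units of 50 mm (1.0 is 50 mm); "spin": the turn about the tool's z in units of 5 degrees (1.0 is 5 degrees); "fingers": the opening, from -1 (shut) to 1 (fully open). A call has 1 to 20 rows; each row is the pose to reach, as a shift and turn from the pose commanded when the call began, along the tool's axes at that moment; what a row does not reach only later rows make up. A row lasts 1/10 s, in which the tool goes at most 50 mm and 8.59 degrees, less where a joint would pass 70% of its speed; a pose out of reach is approached as far as the arm can. A call with a gripper value outside its range is refused whole. The fingers move at their own pace and stop on an object; the grip force is fixed at half the most. Time passes only in rows, so rows that repeat a pose let the fingers close. It gives the time, the measured TCP pose, the force, the opening and the grip force at its end, in the units of the state.
- get_state(): the state, without advancing time (a new reading comes with each control period).
- capture(name): name is "scene" or "top" or "wrist"; returns a dict with "frame" (420x560x3 uint8, red, green, blue), "mtx" (3x3 intrinsics, pixels), "k1" (the pictures are not rectified: a ray, as slopes to the right and down, at radius r is drawn at 1 + k1 r^2 times it, then the intrinsics apply), "R" (3x3) and "t" (3): a world point X has camera coordinates R X + t. Camera axes: x right, y down, z forward; pixel columns grow to the right and rows downward; lengths in m; the calibration is good to about 2 mm. A picture is of the moment at which its call begins. There is no depth.
- finish_job(): hands the job in; it is judged then, once.
Trained networks look in a picture, given as the dict that the camera call returned (one of the last four; its "shot" number tells which), for a name from the list of things; names that differ only in an ending like _2 or _b are one class to them, and where a whole thing is asked for, a point or a joint stands for the part that bears it (a point fixed in the world has none). Each returns a list of dicts, best first, with "score" (0 to 1); they miss things now and then, are a little off and sometimes report something else, mostly with a low value. They report only what shows in the picture. A call takes as long as a camera call.
- search_frame(picture, label): "at" ([x, y, z] in m, in the coordinates of the camera as it stood for that picture, good to about 4 mm: the middle of the surface that is visible of it).
- mark_of(picture, label): "at" ([x, y, z] in m, in the coordinates of the camera as it stood for that picture, good to about 4 mm: a listed point, or the origin of a listed thing).
The state is a dict: "clock": time; "joints": joint angles; "qd": joint speeds; "joint_efforts": joint torques, N m; "eef_pos": TCP position; "orientation": TCP orientation; "ft_force": force on the tool from outside, world axes, zero at the start; "ft_torque": the same for the moment, N m; "gripper_width": finger opening in m; "grasp_force": force on a finger pad.
Only numpy, scipy, OpenCV 4.12 (cv2) and the standard library are available. Lean on these libraries where they do the work, as an engineer would, in place of code of your own. Each camera call takes 0.05 s, during which the arm holds its last target. There are 200 camera calls.

## Working session

There is one attempt and no reset: what is moved stays moved. The work goes in short steps, Python scripts to look and compute and a tool call to move; the robot and the scene stay as the last step left them, time stands still between calls to the robot, and variables do not carry over. Pictures are saved under pics/ and viewed, at most 10 in all, crops included, and the job is handed in when it is done.

Besides the shell and the picture viewer there is one more tool, called after "Emit:" as name([rows], argument=value, ...), one row to a line, values as JSON. jog_arm: Moves the arm, as the interface text tells. Its arguments: {"type":"object","properties":{"steps":{"type":"array","items":{"type":"object","properties":{"dx":{"type":"number"},"dy":{"type":"number"},"dz":{"type":"number"},"spin":{"type":"number"},"fingers":{"type":"number"}}}}},"required":["steps"]}

```bash
mkdir -p pics; ls
cat > h.py <<'E'
import numpy as np, cv2
from plant import get_state, capture, finish_job, search_frame, mark_of
def world(c,p): return np.array(c["R"]).T@(np.array(p)-np.array(c["t"]))
def proj(c,X):
    p=np.array(c["R"])@np.array(X)+np.array(c["t"]); s=p[:2]/p[2]; s=s*(1+c["k1"]*(s@s))
    return (np.array(c["mtx"])@[s[0],s[1],1])[:2]
def save(c,n): cv2.imwrite("pics/"+n+".png",c["frame"][:,:,::-1])
E
python3 - <<'E'
from h import *
s=get_state();print(s["clock"],s["eef_pos"],s["orientation"],s["joints"],s["gripper_width"])
for n in ["scene","top"]:
    c=capture(n);save(c,n+"0")
    print(n,"cam",world(c,[0,0,0]).round(3))
    for l in ["holder","brace_hinge","brace_post","clamp_screw_grip","slide_box","tweezers","reagent_bottle","beaker","dish_stack","marker","tube_rack"]:
        for d in mark_of(c,l)[:2]:
            X=world(c,d["at"]); print(l,round(d["score"],2),X.round(4),proj(c,X).round(0))
E
```

```text
pics
0.0 [ 0.17026993 -0.54856919  0.21363094] [ 9.88711118e-01  1.49831475e-01  4.81638488e-05 -9.23426717e-04] [-1.48011849e+00  1.59053736e-01  1.59820296e+00 -1.43159162e-05
  1.38618527e+00 -2.10115298e-01] 0.0916705897041997
scene cam [ 1.098 -0.469  1.237]
holder 0.84 [ 0.5805 -0.1315 -0.0014] [250. 246.]
holder 0.21 [ 0.574  -0.1947  0.0229] [232. 254.]
brace_hinge 0.74 [ 0.6799 -0.343  -0.003 ] [217. 313.]
brace_hinge 0.61 [ 0.5743 -0.1985  0.0238] [231. 254.]
brace_post 0.92 [ 0.5363 -0.1326  0.06  ] [239. 228.]
clamp_screw_grip 0.61 [ 0.5861 -0.0643  0.0789] [266. 222.]
slide_box 0.79 [ 0.7154 -0.1669 -0.0032] [270. 283.]
tweezers 0.62 [ 5.694e-01  9.700e-03 -2.000e-04] [281. 217.]
reagent_bottle 0.88 [ 0.5599  0.48   -0.0007] [374. 140.]
beaker 0.58 [ 0.6117 -0.5054  0.0008] [157. 333.]
dish_stack 0.7 [ 6.803e-01 -3.430e-01  6.000e-04] [217. 313.]
marker 0.63 [ 0.5368 -0.1335  0.0589] [239. 228.]
marker 0.5 [ 0.3851  0.4761 -0.0008] [338. 115.]
tube_rack 0.9 [0.6626 0.4248 0.0011] [386. 165.]
top cam [0.306 0.003 1.271]
holder 0.77 [ 0.5842 -0.1329 -0.0025] [321. 192.]
brace_hinge 0.91 [ 0.5721 -0.1945  0.0229] [343. 194.]
brace_post 0.83 [ 0.5356 -0.1368  0.0594] [325. 204.]
brace_post 0.64 [ 0.5635  0.0158 -0.0011] [271. 200.]
clamp_screw_grip 0.47 [ 0.589  -0.0633  0.0771] [299. 185.]
clamp_screw_grip 0.47 [0.5519 0.4795 0.0027] [116. 207.]
tweezers 0.51 [ 0.5655  0.0183 -0.0008] [270. 199.]
reagent_bottle 0.89 [0.5527 0.4789 0.0006] [116. 206.]
reagent_bottle 0.27 [ 0.5888 -0.0654  0.0783] [300. 185.]
beaker 0.9 [ 0.6089 -0.5034  0.0038] [444. 181.]
marker 0.63 [0.3844 0.4782 0.0032] [114. 263.]
marker 0.16 [ 0.711  -0.1614 -0.0016] [329. 151.]
tube_rack 0.97 [0.662  0.4274 0.0033] [134. 170.]
```

Run:
```python
import cv2
a=cv2.imread("pics/scene0.png")[160:330,180:340];b=cv2.imread("pics/top0.png")[130:240,240:370]
f=lambda i:cv2.resize(i,(400,600*1*i.shape[0]*400//(i.shape[1]*600)),interpolation=cv2.INTER_CUBIC)
a,b=f(a),f(b);h=max(a.shape[0],b.shape[0])
p=lambda i:cv2.copyMakeBorder(i,0,h-i.shape[0],0,0,0)
cv2.imwrite("pics/c0.png",cv2.hconcat([p(a),p(b)]))
```

```text
(no output)
```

View pics/c0.png

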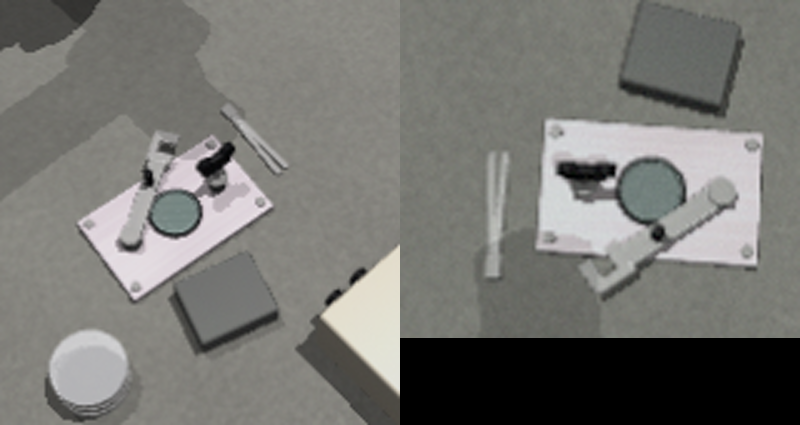

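Both pictures show the strap lying from the hinge (crop 720,192) past the post (657,232) toward the near-left. The black wing (587,170) runs along the holder's y. Strap value is about 0.75 and holder yaw about -0.11. Next I move above the post.

Emit:
jog_arm([
  {"dx": 9.4, "dy": -5.7, "spin": -13.3, "fingers": 0},
  {"dx": 9.4, "dy": -5.7, "spin": -13.3, "fingers": 0},
  {"dx": 9.4, "dy": -5.7, "spin": -13.3, "fingers": 0},
  {"dx": 9.4, "dy": -5.7, "spin": -13.3, "fingers": 0},
  {"dx": 9.4, "dy": -5.7, "spin": -13.3, "fingers": 0},
  {"dx": 9.4, "dy": -5.7, "spin": -13.3, "fingers": 0},
  {"dx": 9.4, "dy": -5.7, "spin": -13.3, "fingers": 0},
  {"dx": 9.4, "dy": -5.7, "spin": -13.3, "fingers": 0},
  {"dx": 9.4, "dy": -5.7, "spin": -13.3, "fingers": 0},
  {"dx": 9.4, "dy": -5.7, "spin": -13.3, "fingers": 0},
  {"dx": 9.4, "dy": -5.7, "spin": -13.3, "fingers": 0},
  {"dx": 9.4, "dy": -5.7, "spin": -13.3, "fingers": 0},
  {"dx": 9.4, "dy": -5.7, "spin": -13.3, "fingers": 0},
  {"dx": 9.4, "dy": -5.7, "spin": -13.3, "fingers": 0},
  {"dx": 9.4, "dy": -5.7, "spin": -13.3, "fingers": 0},
  {"dx": 9.4, "dy": -5.7, "spin": -13.3, "fingers": 0},
])

```text
invalid input at $.steps[0]: expected keys dx, dy, dz, spin, fingers
```

```bash
cat >> h.py <<'E'
def look(n,labels=("brace_hinge","brace_post","clamp_screw_grip")):
    s=get_state();q=np.array(s["orientation"]);print(s["clock"],np.array(s["eef_pos"]).round(4),"psi",round(2*np.arctan2(q[1],q[0]),3),"j",np.array(s["joints"]).round(2),s["gripper_width"],"F",np.array(s["ft_force"]).round(1),s["grasp_force"])
    c=capture("wrist");save(c,n);print("cam",world(c,[0,0,0]).round(3))
    for l in labels:
        for d in mark_of(c,l)[:2]:
            X=world(c,d["at"]); print(l,round(d["score"],2),X.round(4),proj(c,X).round(0))
    return c
E
python3 -c "
from h import *
look('w1',('brace_hinge','brace_post','clamp_screw_grip','holder'))"
```

```text
1.2 [ 0.1704 -0.5492  0.2146] psi 0.301 j [-1.48  0.16  1.6  -0.    1.39 -0.21] 0.0919506195793205 F [ 0.  -0.7 -0.6] 0.0
cam [ 0.238 -0.528  0.384]
```

View pics/w1.png

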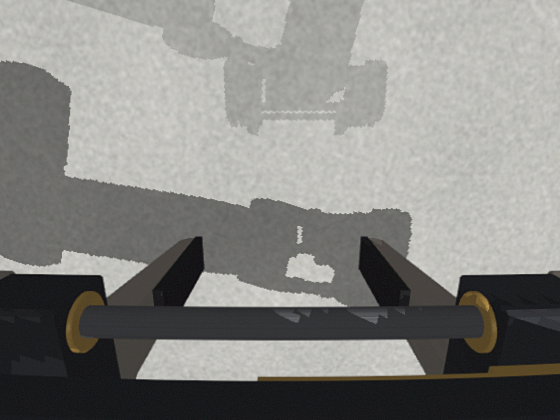

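That picture is only the bare bench between the fingers, because the call was refused: every row needs all five keys.

Emit:
jog_arm([
  {"dx": 9.4, "dy": -5.7, "dz": 0, "spin": -13.3, "fingers": 0},
  {"dx": 9.4, "dy": -5.7, "dz": 0, "spin": -13.3, "fingers": 0},
  {"dx": 9.4, "dy": -5.7, "dz": 0, "spin": -13.3, "fingers": 0},
  {"dx": 9.4, "dy": -5.7, "dz": 0, "spin": -13.3, "fingers": 0},
  {"dx": 9.4, "dy": -5.7, "dz": 0, "spin": -13.3, "fingers": 0},
  {"dx": 9.4, "dy": -5.7, "dz": 0, "spin": -13.3, "fingers": 0},
  {"dx": 9.4, "dy": -5.7, "dz": 0, "spin": -13.3, "fingers": 0},
  {"dx": 9.4, "dy": -5.7, "dz": 0, "spin": -13.3, "fingers": 0},
  {"dx": 9.4, "dy": -5.7, "dz": 0, "spin": -13.3, "fingers": 0},
  {"dx": 9.4, "dy": -5.7, "dz": 0, "spin": -13.3, "fingers": 0},
  {"dx": 9.4, "dy": -5.7, "dz": 0, "spin": -13.3, "fingers": 0},
  {"dx": 9.4, "dy": -5.7, "dz": 0, "spin": -13.3, "fingers": 0},
  {"dx": 9.4, "dy": -5.7, "dz": 0, "spin": -13.3, "fingers": 0},
  {"dx": 9.4, "dy": -5.7, "dz": 0, "spin": -13.3, "fingers": 0},
  {"dx": 9.4, "dy": -5.7, "dz": 0, "spin": -13.3, "fingers": 0},
  {"dx": 9.4, "dy": -5.7, "dz": 0, "spin": -13.3, "fingers": 0},
])

```text
clock: 3.05
eef_pos: [0.5343, -0.1388, 0.2147]
orientation: [0.745, 0.667, -0.0, 0.0]
ft_force: [0.2, -0.6, -0.0]
gripper_width: 0.046
grasp_force: 0.0
```

```bash
python3 -c "
from h import *
look('w2',('brace_hinge','brace_post','clamp_screw_grip','holder'))"
```

```text
3.05 [ 0.5343 -0.1388  0.2147] psi 1.459 j [-0.47  0.1   1.66 -0.    1.38 -0.36] 0.04599478754102428 F [ 0.2 -0.6 -0. ] 0.0
cam [ 0.543 -0.069  0.384]
brace_hinge 0.73 [ 0.5845 -0.0679  0.0731] [323. 124.]
brace_hinge 0.6 [ 0.5765 -0.1977  0.0195] [319. 234.]
brace_post 0.62 [ 0.5365 -0.1373  0.0577] [282. 196.]
clamp_screw_grip 0.89 [ 0.5842 -0.0696  0.0708] [323. 126.]
holder 0.69 [ 0.5815 -0.1331 -0.0028] [317. 179.]
holder 0.54 [ 0.5754 -0.2003  0.0209] [319. 236.]
```

View pics/w2.png

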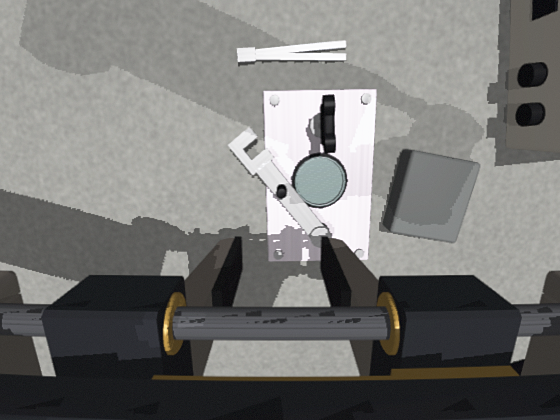

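The wrist view has the post at pixel (282,191), hinge at (319,233) and wing at x≈329, rows 97–151, nearly parallel to tool x. Now I descend astride the post.

Emit:
jog_arm([
  {"dx": 0.04, "dy": 0.04, "dz": 1, "spin": 0, "fingers": 0},
  {"dx": 0.04, "dy": 0.04, "dz": 2, "spin": 0, "fingers": 0},
  {"dx": 0.04, "dy": 0.04, "dz": 2.7, "spin": 0, "fingers": 0},
  {"dx": 0.04, "dy": 0.04, "dz": 3.2, "spin": 0, "fingers": 0},
  {"dx": 0.04, "dy": 0.04, "dz": 3.5, "spin": 0, "fingers": 0},
  {"dx": 0.04, "dy": 0.04, "dz": 3.5, "spin": 0, "fingers": -0.4},
  {"dx": 0.04, "dy": 0.04, "dz": 3.5, "spin": 0, "fingers": -0.4},
  {"dx": 0.04, "dy": 0.04, "dz": 3.5, "spin": 0, "fingers": -0.4},
  {"dx": 0.04, "dy": 0.04, "dz": 3.5, "spin": 0, "fingers": -0.4},
])

```text
clock: 4.2
eef_pos: [0.5382, -0.1366, 0.0413]
orientation: [0.745, 0.667, 0.001, 0.001]
ft_force: [-1.0, 0.0, 0.3]
gripper_width: 0.0277
grasp_force: 0.0
```

```bash
python3 -c "
from h import *
look('w3')"
```

```text
4.2 [ 0.5382 -0.1366  0.0413] psi 1.461 j [-0.47  0.31  1.79  0.    1.04 -0.36] 0.027665017008705953 F [-1.   0.   0.3] 0.0
cam [ 0.546 -0.067  0.211]
brace_post 0.67 [ 0.5355 -0.1355  0.0614] [274. 268.]
clamp_screw_grip 0.9 [ 0.5854 -0.0672  0.0734] [371. 121.]
```

View pics/w3.png

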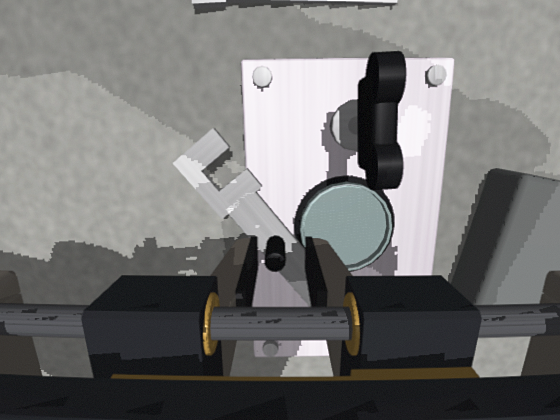

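The wrist view shows the post (275,255) between the pads, the wing at (385,120) and the hook at (215,170). Next I swing along the arc.

Emit:
jog_arm([
  {"dx": 0.0, "dy": 0.12, "dz": 0, "spin": 0, "fingers": -0.4},
  {"dx": 0.06, "dy": 0.24, "dz": 0, "spin": 0, "fingers": -0.4},
  {"dx": 0.12, "dy": 0.35, "dz": 0, "spin": 0, "fingers": -0.4},
  {"dx": 0.18, "dy": 0.45, "dz": 0, "spin": 0, "fingers": -0.4},
  {"dx": 0.22, "dy": 0.55, "dz": 0, "spin": 0, "fingers": -0.4},
  {"dx": 0.25, "dy": 0.66, "dz": 0, "spin": 0, "fingers": -0.4},
  {"dx": 0.28, "dy": 0.77, "dz": 0, "spin": 0, "fingers": -0.4},
  {"dx": 0.29, "dy": 0.85, "dz": 0, "spin": 0, "fingers": -0.4},
  {"dx": 0.3, "dy": 0.92, "dz": 0, "spin": 0, "fingers": -0.4},
  {"dx": 0.3, "dy": 0.98, "dz": 0, "spin": 0, "fingers": -0.4},
  {"dx": 0.3, "dy": 1.0, "dz": 0, "spin": 0, "fingers": -0.4},
])

```text
clock: 5.5
eef_pos: [0.5888, -0.1268, 0.0398]
orientation: [0.745, 0.667, 0.0, 0.0]
ft_force: [-1.4, 0.5, 0.4]
gripper_width: 0.0276
grasp_force: 0.6
```

```bash
python3 -c "
from h import *
look('w4')"
```

```text
5.5 [ 0.5888 -0.1268  0.0398] psi 1.461 j [-0.41  0.42  1.65 -0.    1.07 -0.3 ] 0.027563788106666903 F [-1.4  0.5  0.4] 0.6014655902981758
cam [ 0.597 -0.057  0.209]
brace_hinge 0.81 [ 0.5789 -0.1946  0.0214] [276. 335.]
brace_hinge 0.28 [ 0.5825 -0.1315 -0.001 ] [272. 239.]
brace_post 0.66 [ 0.5812 -0.1227  0.0608] [264. 264.]
clamp_screw_grip 0.56 [ 0.5835 -0.0701  0.0723] [253. 164.]
```

View pics/w4.png

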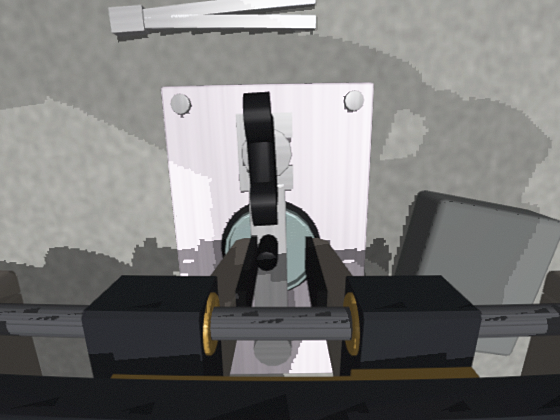

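The strap is nearly home, with the hook around the shank at (265,155). The force is still only drag, so I creep until the stop pushes back.

Emit:
jog_arm([
  {"dx": 0, "dy": 0.04, "dz": 0, "spin": 0, "fingers": -0.4},
  {"dx": 0, "dy": 0.06, "dz": 0, "spin": 0, "fingers": -0.4},
  {"dx": 0, "dy": 0.06, "dz": 0, "spin": 0, "fingers": -0.4},
])

```text
clock: 6.0
eef_pos: [0.5897, -0.1269, 0.0396]
orientation: [0.745, 0.668, -0.001, -0.001]
ft_force: [-6.2, 0.6, 4.0]
gripper_width: 0.0275
grasp_force: 3.4
```

Emit:
jog_arm([
  {"dx": 0, "dy": 0.06, "dz": 0, "spin": 0, "fingers": -0.4},
  {"dx": 0, "dy": 0.1, "dz": 0, "spin": 0, "fingers": -0.4},
  {"dx": 0, "dy": 0.1, "dz": 0, "spin": 0, "fingers": -0.4},
  {"dx": 0, "dy": 0.1, "dz": 0, "spin": 0, "fingers": -0.4},
])

```text
clock: 6.4
eef_pos: [0.5901, -0.1268, 0.0391]
orientation: [0.744, 0.668, -0.005, -0.006]
ft_force: [-21.8, 0.1, 17.2]
gripper_width: 0.0278
grasp_force: 11.0
```

Run:
```python
from h import *
look('w5')
for n in("top","scene"):
    c=capture(n)
    for l in ["brace_hinge","brace_post","clamp_screw_grip"]:
        for d in mark_of(c,l)[:1]: print(n,l,round(d["score"],2),world(c,d["at"]).round(4))
```

```text
6.4 [ 0.5901 -0.1268  0.0391] psi 1.463 j [-0.41  0.43  1.63 -0.    1.09 -0.3 ] 0.027816554697000045 F [-21.8   0.1  17.2] 11.02235734462738
cam [ 0.601 -0.057  0.209]
brace_hinge 0.55 [ 0.5791 -0.1973  0.0201] [275. 338.]
brace_post 0.91 [ 0.582  -0.1239  0.0591] [263. 265.]
clamp_screw_grip 0.86 [ 0.5839 -0.068   0.0737] [249. 160.]
top brace_hinge 0.73 [ 0.5752 -0.1955  0.0207]
top brace_post 0.51 [ 0.6609  0.4263 -0.0014]
top clamp_screw_grip 0.41 [ 0.6788 -0.3374 -0.    ]
scene brace_hinge 0.69 [ 0.5725 -0.1956  0.0234]
scene brace_post 0.65 [ 0.5835 -0.1235  0.0595]
scene clamp_screw_grip 0.47 [ 0.588  -0.0663  0.0778]
```

Hard stop at 22 N, so the strap is home. Now I ease off, lift clear, and look at the wing.

Emit:
jog_arm([
  {"dx": 0, "dy": -0.15, "dz": 0, "spin": 0, "fingers": -0.4},
  {"dx": 0, "dy": -0.25, "dz": 0, "spin": 0, "fingers": -0.4},
  {"dx": 0, "dy": -0.25, "dz": 0, "spin": 0, "fingers": -0.3},
  {"dx": 0, "dy": -0.25, "dz": -0.5, "spin": 0, "fingers": -0.3},
  {"dx": 0, "dy": -0.25, "dz": -1.5, "spin": 0, "fingers": 0.1},
  {"dx": 0, "dy": -0.25, "dz": -2.4, "spin": 0, "fingers": 0.1},
  {"dx": 0, "dy": -0.25, "dz": -2.4, "spin": 0, "fingers": 0.1},
  {"dx": 0, "dy": -0.25, "dz": -2.4, "spin": 0, "fingers": 0.1},
])

```text
clock: 7.8
eef_pos: [0.5852, -0.1264, 0.1611]
orientation: [0.745, 0.667, 0.001, 0.002]
ft_force: [-0.1, 0.6, -1.0]
gripper_width: 0.051
grasp_force: 0.0
```

```bash
python3 -c "
from h import *
c=look('w6')
im=c['frame'][:,:,::-1][20:300,130:430]
cv2.imwrite('pics/w6c.png',cv2.resize(im,None,fx=2,fy=2,interpolation=cv2.INTER_CUBIC))"
```

```text
7.8 [ 0.5852 -0.1264  0.1611] psi 1.462 j [-0.41  0.26  1.59  0.    1.29 -0.31] 0.05104765963381235 F [-0.1  0.6 -1. ] 0.0
cam [ 0.593 -0.057  0.331]
brace_hinge 0.59 [ 0.5767 -0.1979  0.0191] [279. 265.]
brace_post 0.77 [ 0.5852 -0.1265  0.0594] [280. 211.]
brace_post 0.72 [ 0.5836 -0.1356 -0.0013] [279. 205.]
clamp_screw_grip 0.56 [ 0.5839 -0.0696  0.0709] [270. 148.]
```

View pics/w6c.png

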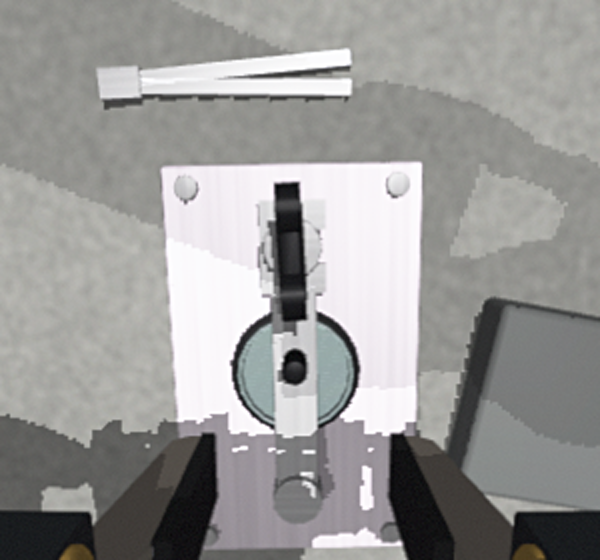

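The strap lies straight over the dish with its hook around the shank. The wing runs from (287,185) to (293,318) in the crop, slightly ccw of tool x. I'll compute its centre and angle.

Run:
```python
from h import *
c=capture("wrist"); g=c["frame"].max(2); roi=np.zeros_like(g); roi[108:184,255:295]=1
m=((g<75)&(roi>0)).astype(np.uint8)
n,l,st,ce=cv2.connectedComponentsWithStats(m); k=1+np.argmax(st[1:,4]); print(st[k],ce[k])
ys,xs=np.nonzero(l==k); 
def back(u,v,z):
    d=cv2.undistortPoints(np.array([[[u,v]]],float),np.array(c["mtx"],float),np.array([c["k1"],0,0,0],float))[0,0]
    R=np.array(c["R"]);o=-R.T@np.array(c["t"]);r=R.T@[d[0],d[1],1];return o+r*(z-o[2])/r[2]
P=np.array([back(u,v,.088)[:2] for u,v in zip(xs,ys)])
r=cv2.minAreaRect(P.astype(np.float32)*1000);print(r)
w,V=np.linalg.eigh(np.cov(P.T));d=V[:,1];d*=np.sign(d[1]);print(P.mean(0),np.arctan2(d[1],d[0]),np.sqrt(w*12))
```

```text
[271 112  16  71 879] [278.53924915 147.58816837]
((587.8370361328125, -68.3536605834961), (52.11144256591797, 10.60194206237793), 87.23493957519531)
[ 0.58796559 -0.06829217] 1.5066983249365975 [0.01010653 0.05061227]
```

Emit:
jog_arm([
  {"dx": 0.6, "dy": -0.04, "dz": 0, "spin": -0.3, "fingers": 0.1},
  {"dx": 1.17, "dy": -0.07, "dz": 0, "spin": -0.6, "fingers": 0.1},
  {"dx": 1.17, "dy": -0.07, "dz": 0.4, "spin": -0.6, "fingers": 0.1},
  {"dx": 1.17, "dy": -0.07, "dz": 1.0, "spin": -0.6, "fingers": 0.1},
  {"dx": 1.17, "dy": -0.07, "dz": 1.6, "spin": -0.6, "fingers": 0.1},
  {"dx": 1.17, "dy": -0.07, "dz": 2.1, "spin": -0.6, "fingers": 0.1},
  {"dx": 1.17, "dy": -0.07, "dz": 2.1, "spin": -0.6, "fingers": 0.1},
  {"dx": 1.17, "dy": -0.07, "dz": 2.1, "spin": -0.6, "fingers": -0.4},
  {"dx": 1.17, "dy": -0.07, "dz": 2.1, "spin": -0.6, "fingers": -0.7},
  {"dx": 1.17, "dy": -0.07, "dz": 2.1, "spin": -0.6, "fingers": -1},
  {"dx": 1.17, "dy": -0.07, "dz": 2.1, "spin": -0.6, "fingers": -1},
  {"dx": 1.17, "dy": -0.07, "dz": 2.1, "spin": -0.6, "fingers": -1},
  {"dx": 1.17, "dy": -0.07, "dz": 2.1, "spin": -0.6, "fingers": -1},
])

```text
clock: 9.35
eef_pos: [0.5872, -0.0676, 0.0553]
orientation: [0.727, 0.687, 0.0, 0.0]
ft_force: [0.7, -0.2, 3.0]
gripper_width: 0.011
grasp_force: 30.0
```

```bash
python3 -c "
from h import *
c=look('w7')
print(np.array(get_state()['ft_torque']).round(2))"
```

```text
9.35 [ 0.5872 -0.0676  0.0553] psi 1.514 j [-0.32  0.37  1.68  0.    1.09 -0.26] 0.010953247132148205 F [ 0.7 -0.2  3. ] 29.99976485967636
cam [0.592 0.002 0.225]
brace_hinge 0.95 [ 0.5784 -0.1987  0.0211] [278. 389.]
brace_post 0.6 [ 0.5822 -0.1258  0.0615] [277. 346.]
clamp_screw_grip 0.78 [ 0.5875 -0.07    0.0744] [280. 272.]
[-0.01  0.09  0.06]
```

View pics/w7.png

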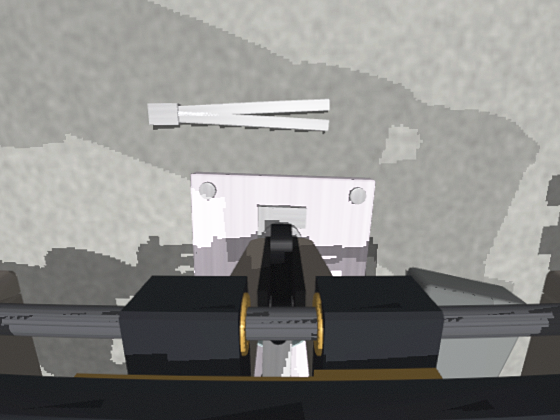

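The wing is gripped between the pads at (280,270), with an 11 mm opening and 30 N. Now I turn it clockwise.

Emit:
jog_arm([
  {"dx": 0, "dy": 0, "dz": 0, "spin": 1, "fingers": -1},
  {"dx": 0, "dy": 0, "dz": 0, "spin": 2, "fingers": -1},
  {"dx": 0, "dy": 0, "dz": 0, "spin": 3, "fingers": -1},
  {"dx": 0, "dy": 0, "dz": 0, "spin": 4, "fingers": -1},
  {"dx": 0, "dy": 0, "dz": 0, "spin": 5, "fingers": -1},
  {"dx": 0, "dy": 0, "dz": 0, "spin": 6, "fingers": -1},
  {"dx": 0, "dy": 0, "dz": 0, "spin": 7, "fingers": -1},
  {"dx": 0, "dy": 0, "dz": 0, "spin": 7, "fingers": -1},
])

```text
clock: 10.35
eef_pos: [0.5879, -0.0679, 0.0553]
orientation: [0.9, 0.436, 0.001, 0.001]
ft_force: [3.3, -0.8, 2.3]
gripper_width: 0.011
grasp_force: 30.0
```

```bash
cat > st.py <<'E'
from h import *
s=get_state();q=np.array(s["orientation"]);print(s["clock"],np.array(s["eef_pos"]).round(4),"psi",round(2*np.arctan2(q[1],q[0]),3),"F",np.array(s["ft_force"]).round(1),"T",np.array(s["ft_torque"]).round(2),s["grasp_force"],np.array(s["joints"]).round(2),np.array(s["joint_efforts"]).round(2))
E
python3 st.py
```

```text
10.35 [ 0.5879 -0.0679  0.0553] psi 0.903 F [ 3.3 -0.8  2.3] T [-0.15 -0.41 -0.07] 30.002569556236267 [-0.32  0.37  1.68  0.    1.09  0.35] [  0.37 -40.71 -25.56   0.05   0.77   0.55]
```

Emit:
jog_arm([
  {"dx": 0, "dy": 0, "dz": 0, "spin": 1, "fingers": -1},
  {"dx": 0, "dy": 0, "dz": 0, "spin": 2, "fingers": -1},
  {"dx": 0, "dy": 0, "dz": 0, "spin": 2, "fingers": -1},
])

```text
clock: 10.65
eef_pos: [0.5881, -0.0681, 0.0553]
orientation: [0.934, 0.357, 0.001, 0.001]
ft_force: [4.2, -2.8, 2.9]
gripper_width: 0.0107
grasp_force: 30.0
```

```bash
python3 st.py
```

```text
10.65 [ 0.5881 -0.0681  0.0553] psi 0.73 F [ 4.2 -2.8  2.9] T [-0.33 -0.72 -0.04] 30.002312064170837 [-0.32  0.37  1.68 -0.    1.09  0.52] [  0.79 -40.7  -24.81   0.15   1.3    0.55]
```

Emit:
jog_arm([
  {"dx": 0, "dy": 0, "dz": 0, "spin": 1, "fingers": -1},
  {"dx": 0, "dy": 0, "dz": 0, "spin": 2, "fingers": -1},
  {"dx": 0, "dy": 0, "dz": 0, "spin": 2, "fingers": -1},
])

```text
clock: 10.95
eef_pos: [0.5882, -0.0682, 0.0553]
orientation: [0.962, 0.274, 0.001, 0.001]
ft_force: [4.8, -3.2, 1.4]
gripper_width: 0.0109
grasp_force: 30.0
```

```bash
python3 st.py
```

```text
10.95 [ 0.5882 -0.0682  0.0553] psi 0.556 F [ 4.8 -3.2  1.4] T [-0.42 -0.73 -0.03] 30.00207871198654 [-0.32  0.37  1.68 -0.    1.09  0.7 ] [  1.12 -40.89 -24.66   0.25   1.49   0.46]
```

Emit:
jog_arm([
  {"dx": 0, "dy": 0, "dz": 0, "spin": 1, "fingers": -1},
  {"dx": 0, "dy": 0, "dz": 0, "spin": 2, "fingers": -1},
  {"dx": 0, "dy": 0, "dz": 0, "spin": 2, "fingers": -1},
])

```text
clock: 11.25
eef_pos: [0.5883, -0.0685, 0.0553]
orientation: [0.982, 0.189, 0.002, 0.001]
ft_force: [4.0, -2.4, 0.0]
gripper_width: 0.0108
grasp_force: 30.0
```

```bash
python3 st.py
```

```text
11.25 [ 0.5883 -0.0685  0.0553] psi 0.381 F [ 4.  -2.4  0. ] T [-0.54 -0.79 -0.05] 30.00196248292923 [-0.32  0.37  1.68 -0.    1.09  0.87] [  1.48 -41.06 -24.57   0.38   1.64   0.46]
```

Emit:
jog_arm([
  {"dx": 0, "dy": 0, "dz": 0, "spin": 1, "fingers": -1},
  {"dx": 0, "dy": 0, "dz": 0, "spin": 2, "fingers": -1},
  {"dx": 0, "dy": 0, "dz": 0, "spin": 2, "fingers": -1},
])

```text
clock: 11.55
eef_pos: [0.5884, -0.0687, 0.0553]
orientation: [0.995, 0.103, 0.002, 0.001]
ft_force: [4.9, -3.7, 0.3]
gripper_width: 0.0107
grasp_force: 30.0
```

```bash
python3 st.py
```

```text
11.55 [ 0.5884 -0.0687  0.0553] psi 0.207 F [ 4.9 -3.7  0.3] T [-0.57 -0.81 -0.02] 30.001833736896515 [-0.32  0.37  1.68 -0.    1.09  1.05] [  1.89 -41.19 -24.49   0.53   1.74   0.46]
```

Emit:
jog_arm([
  {"dx": 0, "dy": 0, "dz": 0, "spin": 1, "fingers": -1},
  {"dx": 0, "dy": 0, "dz": 0, "spin": 1.5, "fingers": -1},
  {"dx": 0, "dy": 0, "dz": 0, "spin": 1.5, "fingers": -1},
])

```text
clock: 11.85
eef_pos: [0.5884, -0.0689, 0.0553]
orientation: [0.999, 0.038, 0.002, 0.001]
ft_force: [5.8, -4.7, -0.3]
gripper_width: 0.0109
grasp_force: 30.0
```

```bash
python3 st.py
```

```text
11.85 [ 0.5884 -0.0689  0.0553] psi 0.076 F [ 5.8 -4.7 -0.3] T [-0.63 -0.87 -0.1 ] 30.00152438879013 [-0.32  0.37  1.68 -0.    1.09  1.18] [  2.22 -41.26 -24.46   0.65   1.8    0.21]
```

Emit:
jog_arm([
  {"dx": 0, "dy": 0, "dz": 0, "spin": 0.5, "fingers": -1},
  {"dx": 0, "dy": 0, "dz": 0, "spin": 1, "fingers": -1},
  {"dx": 0, "dy": 0, "dz": 0, "spin": 1, "fingers": -1},
])

```text
clock: 12.15
eef_pos: [0.5884, -0.0689, 0.0553]
orientation: [1.0, -0.004, 0.002, 0.001]
ft_force: [5.5, -4.2, 0.8]
gripper_width: 0.0113
grasp_force: 30.9
```

```bash
python3 st.py
```

```text
12.15 [ 0.5884 -0.0689  0.0553] psi -0.009 F [ 5.5 -4.2  0.8] T [-0.73 -0.88  0.68] 30.932920575141907 [-0.32  0.37  1.68 -0.    1.09  1.26] [  1.45 -41.23 -24.44   0.99   1.86   0.94]
```

The torque jumped to 0.68 N m, so this is the seat. I press slightly more and hold to confirm.

Emit:
jog_arm([
  {"dx": 0, "dy": 0, "dz": 0, "spin": 0.4, "fingers": -1},
  {"dx": 0, "dy": 0, "dz": 0, "spin": 0.4, "fingers": -1},
  {"dx": 0, "dy": 0, "dz": 0, "spin": 0.4, "fingers": -1},
])

```text
clock: 12.45
eef_pos: [0.5884, -0.0689, 0.0553]
orientation: [1.0, -0.021, 0.002, 0.002]
ft_force: [6.1, -4.3, 0.2]
gripper_width: 0.0119
grasp_force: 32.3
```

```bash
python3 st.py; python3 -c "
from h import *
c=look('w8');cv2.imwrite('pics/w8c.png',cv2.resize(c['frame'][170:370,180:400,::-1],None,fx=2.5,fy=2.5))"
```

```text
12.45 [ 0.5884 -0.0689  0.0553] psi -0.042 F [ 6.1 -4.3  0.2] T [-0.71 -0.87  0.86] 32.280207043513656 [-0.32  0.37  1.68 -0.    1.09  1.29] [  1.34 -41.21 -24.43   1.05   1.85   0.83]
12.45 [ 0.5884 -0.0689  0.0553] psi -0.042 j [-0.32  0.37  1.68 -0.    1.09  1.29] 0.011909936648996386 F [ 6.1 -4.3  0.2] 32.280207043513656
cam [ 0.658 -0.071  0.225]
brace_hinge 0.77 [ 0.5785 -0.1984  0.019 ] [464. 240.]
brace_post 0.66 [ 0.5831 -0.1245  0.0617] [380. 263.]
clamp_screw_grip 0.64 [ 0.5843 -0.0679  0.0742] [281. 276.]
```

View pics/w8c.png

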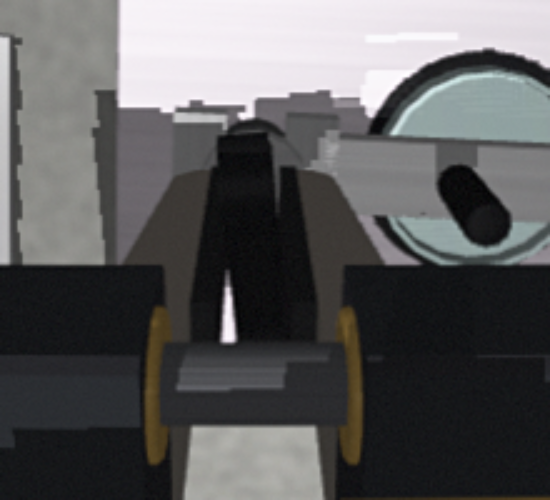

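The screw is seated, with the wing firm against the dead stop at psi≈0.03 and the strap still straight. Now I back off a quarter turn.

Emit:
jog_arm([
  {"dx": 0, "dy": 0, "dz": 0, "spin": -1, "fingers": -1},
  {"dx": 0, "dy": 0, "dz": 0, "spin": -2, "fingers": -1},
  {"dx": 0, "dy": 0, "dz": 0, "spin": -3, "fingers": -1},
  {"dx": 0, "dy": 0, "dz": 0, "spin": -4, "fingers": -1},
  {"dx": 0, "dy": 0, "dz": 0, "spin": -5, "fingers": -1},
  {"dx": 0, "dy": 0, "dz": 0, "spin": -6, "fingers": -1},
  {"dx": 0, "dy": 0, "dz": 0, "spin": -7, "fingers": -1},
  {"dx": 0, "dy": 0, "dz": 0, "spin": -8, "fingers": -1},
  {"dx": 0, "dy": 0, "dz": 0, "spin": -9, "fingers": -1},
  {"dx": 0, "dy": 0, "dz": 0, "spin": -10, "fingers": -1},
  {"dx": 0, "dy": 0, "dz": 0, "spin": -11, "fingers": -1},
  {"dx": 0, "dy": 0, "dz": 0, "spin": -12, "fingers": -1},
  {"dx": 0, "dy": 0, "dz": 0, "spin": -13, "fingers": -1},
  {"dx": 0, "dy": 0, "dz": 0, "spin": -14, "fingers": -1},
  {"dx": 0, "dy": 0, "dz": 0, "spin": -15, "fingers": -1},
  {"dx": 0, "dy": 0, "dz": 0, "spin": -16, "fingers": -1},
  {"dx": 0, "dy": 0, "dz": 0, "spin": -17, "fingers": -1},
  {"dx": 0, "dy": 0, "dz": 0, "spin": -18, "fingers": -1},
  {"dx": 0, "dy": 0, "dz": 0, "spin": -19, "fingers": -1},
  {"dx": 0, "dy": 0, "dz": 0, "spin": -19, "fingers": -1},
])

```text
clock: 14.65
eef_pos: [0.587, -0.0676, 0.0553]
orientation: [0.691, 0.723, 0.0, 0.0]
ft_force: [0.4, -0.1, 5.0]
gripper_width: 0.0112
grasp_force: 30.0
```

Emit:
jog_arm([
  {"dx": 0, "dy": 0, "dz": 0, "spin": 0, "fingers": -1},
  {"dx": 0, "dy": 0, "dz": 0, "spin": 0, "fingers": -1},
  {"dx": 0, "dy": 0, "dz": 0, "spin": 0, "fingers": -1},
  {"dx": 0, "dy": 0, "dz": 0, "spin": 0, "fingers": -1},
])

```text
clock: 15.05
eef_pos: [0.587, -0.0676, 0.0552]
orientation: [0.692, 0.722, 0.0, 0.0]
ft_force: [0.7, 0.2, 5.8]
gripper_width: 0.0105
grasp_force: 30.0
```

```bash
python3 st.py; python3 -c "
from h import *
c=look('w9')"
```

```text
15.05 [ 0.587  -0.0676  0.0552] psi 1.614 F [0.7 0.2 5.8] T [-0.15 -0.13  0.07] 29.999092519283295 [-0.32  0.37  1.68 -0.    1.09 -0.36] [  0.18 -39.42 -25.54   0.17   0.2    0.05]
15.05 [ 0.587  -0.0676  0.0552] psi 1.614 j [-0.32  0.37  1.68 -0.    1.09 -0.36] 0.010466930259261558 F [0.7 0.2 5.8] 29.999092519283295
cam [0.585 0.002 0.225]
brace_hinge 0.7 [ 0.5804 -0.1986  0.0189] [265. 386.]
brace_post 0.82 [ 0.5844 -0.1244  0.0594] [271. 341.]
clamp_screw_grip 0.8 [ 0.5856 -0.0678  0.0721] [276. 266.]
```

View pics/w9.png

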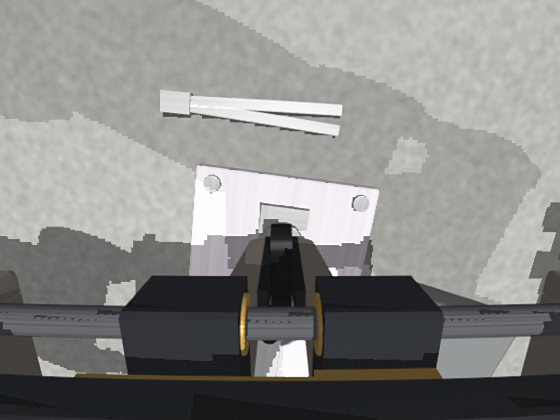

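The wing is still gripped flush at (281,265) with 30 N, the strap is still home, and the tool is at psi 1.61, a quarter turn back from the seat. I hand it in.

```bash
python3 -c "
from plant import finish_job
print(finish_job())"
```

```text
the job is handed in; nothing more can be done
None
```

I handed the job in with the strap home at its stop, the thumbscrew turned to its seat and backed off about 90°, and the gripper still holding it at 30 N; no verdict came back.

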